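# Feel for the thumb notch and open the scraps bin

### The arm

A 6-joint arm with a two-finger parallel gripper is mounted at the origin on a cart in front of the work surface, level with it; the furniture and walls round the work are solid. World frame = base frame: x ahead of the robot, y to its left, z up, the work surface at z = 0. Lengths are in m, angles in rad, forces in N, time in s.
With the tool pointing down it reaches from about 0.2 to 0.875 m from the base axis. Payload 3.4 kg.
Tool frame: the origin (TCP) lies between the finger pads; the fingertips stand 25 mm ahead of it and the grasp point (between the pads) lies 6 mm ahead of it (r.nose_length is the z of the fingertips in the tool frame, in m); z points along the fingers, y is the line along which they close (so a half turn about z gives the same grasp; the last joint's range is limited). The gripper opens to 94 mm and grips with 3 to 60 N. Pads are 16 mm wide; open, the fingers measure 119 mm over their backs; the gripper's body (75 mm by 177 mm) begins 78 mm behind the grasp point.
Start: joints at [-0.121, 0.276, 1.505, -0, 1.361, -0.121], TCP at [0.575, -0, 0.23] pointing down, gripper open.
Joint ranges: [-2.89, 2.89], [-0.75, 2.08], [0.22, 2.7], [-1.18, 4.32], [0.11, 2.71], [-2.7, 2.7]. Speed limits (rad/s): [2.57, 2.57, 3.14, 3.14, 3.14, 3.14].

### API

Orientations are given as a unit quaternion [w, x, y, z].
In Python, from plant import r, gripper_to, inverse_kinematics, vision, models, telemetry gives the robot as it stands. Calls block until the motion is done:
- r.move_to(position, orientation): joint-space move of the TCP to a pose.
- r.move_l(position, rot=None, vel=0.15, guard=None): straight line of the TCP; rot=None keeps the orientation; vel is the mean speed in m/s. With guard (N) it stops when the force on the tool has changed by that much, and returns True; else False.
- r.movej(angles): joint-space move.
- gripper_to(opening, f_grip=None): finger opening in m; f_grip is the grip in N (None keeps the last); returns when the fingers have stopped.
- r.hold(seconds).
- inverse_kinematics(position, orientation): joint angles nearest the present ones, or None.
- vision.snapshot(name): name is "scene" or "side" or "wrist"; returns the picture (420x560x3 uint8, red, green, blue); there is no depth.
- vision.get_calibration(name): a dict with "fx", "fy", "cx", "cy" (pixels), "position" and "orientation" of the camera in the world. Camera axes: x right, y down, z forward; pixel columns grow to the right and rows downward; lengths in m; the calibration is good to about 2 mm. A picture is of the moment at which its call begins: read the wrist's pose just before it. get_calibration takes no time and is no camera call; for the wrist camera it gives the pose at the moment of the call.
A pose or a line that the arm cannot do raises r.PlanningError and nothing moves.
- r.sign_off(): hands the job in; it is judged then, once.
Trained networks look in the newest picture that a camera, given by its name, has taken for a name from the list of things; names that differ only in an ending like _2 or _b are one class to them, and where a whole thing is asked for, a point or a joint stands for the part that bears it (a point fixed in the world has none). Each returns a list of dicts, best first, with "score" (0 to 1); they miss things now and then, are a little off and sometimes report something else, mostly with a low value. They report only what shows in the picture. A call takes as long as a camera call.
- models.boxes_of(thing, camera): "at" ([x, y, z] in m, in world coordinates, good to about 4 mm: the middle of the surface that is visible of it).
- models.regions_of(thing, camera): "pixels" (420x560 bool, what is visible of it).
- models.mark_of(thing, camera): "at" ([x, y, z] in m, in world coordinates, good to about 4 mm: a listed point, or the origin of a listed thing).
Readings, each from a call of its own:
- telemetry.current_t(): time.
- telemetry.current_joints(): joint angles.
- telemetry.current_dq(): joint speeds.
- telemetry.current_joint_efforts(): joint torques, N m.
- telemetry.current_ee_pos(): TCP position.
- telemetry.current_tool_rot(): TCP orientation.
- telemetry.current_wrist_force(): force on the tool from outside, world axes, zero at the start.
- telemetry.current_torque(): the same for the moment, N m.
- telemetry.current_opening(): finger opening in m.
- telemetry.current_finger_force(): force on a finger pad.
Only numpy, scipy, OpenCV 4.12 (cv2) and the standard library are available. Lean on these libraries where they do the work, as an engineer would, in place of code of your own. Each camera call takes 0.05 s, during which the arm holds its last target. There are 200 camera calls.

### The job

Open the steel scraps bin on the counter for the next round of peelings. Run a fingertip gently along the top of its black lid ring until you find the thumb notch hidden somewhere on the side toward you, press the release key down inside the notch so that the steel flap springs up, then take your hand away so that the flap stands fully open and the key is back up. Only touch the bin: do not lift, drag or tip it, and leave everything else on the counter where it is.

Things in the scene. Friction and masses are not known exactly. Their poses are not given: they have to be found in the camera images.
- scraps_bin: round bin standing loose on the counter, 1.7 to 2.2 kg, 150 mm high: brushed steel tub, 177 mm across at the foot and 197 mm at the top, with a black plastic lid ring screwed on it, 208 mm across, from 108 to 150 mm up. Origin: centre of the underside; z up; -x is its front, which points within 0.25 rad of world -x (the robot's side). A sideways push of some 7 N or more can slide it
- ring_top (a point): centre of the lid's top, on the bin's axis, 150 mm above its underside, axes as the bin's. Round it lies the round steel flap (radius 68 mm), flush with the flat, level top of the black ring (radius 70 to 100 mm, then a rounded edge to 104 mm). The ring is screwed tight, at a different angle each time; nothing read from the bin tells where its thumb notch is
- ring_front (a point): point on the ring's top at the bin's front, 87 mm from the axis toward -x. The middle of the thumb notch lies within 0.75 rad round the axis to either side of this point. The notch: a straight-sided cut-out, 48 mm wide along the edge, from radius 74 mm to the outer edge, open upward and outward. Black on black, it holds the release key, 8 mm below the ring's top
- release_key (a joint): travel in m of the key, a ribbed black pad in the notch, 44 mm wide along the edge, radius 75 to 101 mm: 0 = up (its top 8 mm below the ring's top), 0.006 = fully down (14 mm below). Moves straight down against a spring, 2.4 N at first, 6 N at full travel; springs back when let go; frees the flap from about 0.004 on
- flap (a joint): angle in rad of the round steel flap, 137 mm across, hinged on the far side from the notch: 0 = shut and caught, 1.75 = fully open, leaning back a little past upright. Once freed, a weak damped spring (about 1 N at its edge) opens it by itself in 2 to 4 s; a hand over the bin holds it back until it has moved away
- board: white plastic cutting board, 165 x 235 x 14 mm, lying loose; origin at the centre of its underside
- peeler: white-handled peeler, 170 x 25 x 18 mm, lying loose on the cutting board; origin under its middle, x along its length
- stone_cup: grey-brown stoneware cup, 68 mm across, 62 mm high; origin at the centre of its underside
- salt_ramekin: white ramekin of salt, 70 mm across, 42 mm high; origin at the centre of its underside
- butter_ramekin: cream ramekin with a thin stick leaning in it, 61 mm across, 36 mm high (86 mm with the stick); origin at the centre of its underside
- jar: glass jar with a green lid, 68 mm across, 84 mm high; origin at the centre of its underside
- spice_jar_1: spice jar with a green cap and a green label, 46 mm across, 106 mm high; origin at the centre of its underside
- spice_jar_2: spice jar with a green cap and a pale label, 46 mm across, 106 mm high; origin at the centre of its underside

How it is judged:
On the way, in this order (a step that is already met when the one before it is completed fails the run):
1. a fingertip rests on or slides along the bin's lid while the key is still up (contact force between the fingers and scraps_bin above 0.2 N and value of joint release_key below 0.001 m and value of joint flap below 0.05 rad), for 0.4 s.
2. the release key is pressed down inside the notch (value of joint release_key above 0.004 m and contact force between the fingers and scraps_bin above 1 N), for 0.05 s.
3. the flap stands fully open (value of joint flap above 1.5 rad), for 0.2 s.
At the end, for the whole second after the job is handed in: the flap stands open by more than 1.5 rad, the key is back up (under 1.5 mm), and the bin stands upright and at rest within 30 mm of where it stood (value of joint flap above 1.5 rad and value of joint release_key below 0.0015 m and distance of scraps_bin from where it was at the start of the episode below 0.03 m and angle between scraps_bin's own z axis and vertical below 0.05 rad and linear speed of scraps_bin below 0.02 m/s); the robot touches nothing.
It fails at once if the bin is lifted, tipped or dragged (height (world z) of scraps_bin above 0.01 m or angle between scraps_bin's own z axis and vertical above 0.12 rad or distance of scraps_bin from where it was at the start of the episode above 0.04 m).
It fails at once if the bin is struck or pressed harder than 60 N (contact force between any of the fingers, the arm and scraps_bin above 60 N).
It fails at once if another thing on the counter is lifted or pushed more than 20 mm (distance of any of board, peeler, stone_cup, salt_ramekin, butter_ramekin, jar, spice_jar_1, spice_jar_2 from where it was at the start of the episode above 0.02 m).
It also fails if it takes over 58 s, if anything falls off the work surface, if the arm or the gripper's body presses on something with over 40 N, if the wrist force passes 120 N, or if a joint passes its speed limit or range.

## Working session

There is one attempt and no reset: what is moved stays moved. The work goes in short steps, each a Python script; the robot and the scene stay as the last script left them, time stands still between calls to the robot, and variables do not carry over. Pictures are saved under pics/ and viewed, at most 10 in all, crops included, and the job is handed in when it is done.

```bash
mkdir -p pics
python3 - <<'E'
from plant import r, vision, models, telemetry
import cv2, numpy as np
for c in ("scene","wrist"):
    im=vision.snapshot(c); cv2.imwrite(f"pics/{c}0.png",im[:,:,::-1])
    for n in ("scraps_bin","ring_top","ring_front"):
        print(c,n,[(np.round(d["at"],3),round(d["score"],2)) for d in models.mark_of(n,c)[:2]])
for n in "board peeler stone_cup salt_ramekin butter_ramekin jar spice_jar_1".split():
    print(n,[(np.round(d["at"],3),round(d["score"],2)) for d in models.mark_of(n,"scene")[:2]])
print(telemetry.current_t(), r.nose_length, telemetry.current_tool_rot())
E
```

```text
scene scraps_bin [(array([0.534, 0.289, 0.004]), 0.78)]
scene ring_top [(array([0.533, 0.29 , 0.151]), 0.78)]
scene ring_front [(array([0.444, 0.286, 0.148]), 0.86)]
wrist scraps_bin []
wrist ring_top []
wrist ring_front []
board [(array([ 0.51 , -0.252,  0.   ]), 0.72)]
peeler [(array([ 0.528, -0.27 ,  0.011]), 0.59)]
stone_cup [(array([0.444, 0.524, 0.001]), 0.68), (array([ 0.705, -0.38 ,  0.006]), 0.65)]
salt_ramekin [(array([ 0.709, -0.296,  0.001]), 0.79), (array([ 0.712, -0.198, -0.001]), 0.67)]
butter_ramekin [(array([ 0.712, -0.196, -0.005]), 0.72)]
jar [(array([0.44 , 0.526, 0.001]), 0.66), (array([0.535, 0.29 , 0.001]), 0.48)]
spice_jar_1 [(array([ 0.531,  0.496, -0.002]), 0.67), (array([ 0.526,  0.564, -0.004]), 0.62)]
0.75 0.025 [6.86734280e-05 7.07106541e-01 7.07107016e-01 5.08830863e-05]
```

View pics/scene0.png

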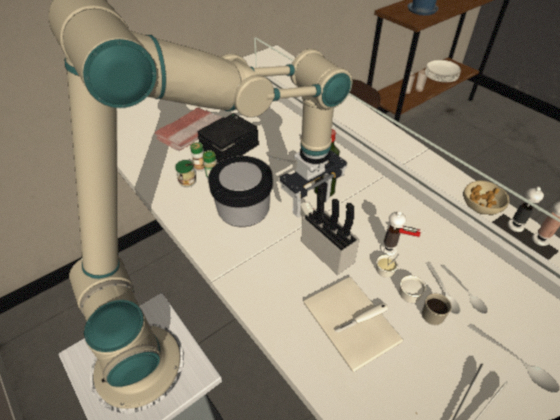

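```bash
cat > h.py <<'E'
from plant import r, gripper_to, inverse_kinematics, vision, models, telemetry
import numpy as np, cv2
from scipy.spatial.transform import Rotation as R
def quat(a, flip):  # tool down, tool x radial at angle a, closing line tangential
    base = R.from_quat([0,1,0,0] if flip else [1,0,0,0])
    x,y,z,w = (R.from_euler('z',a)*base).as_quat()
    return [w,x,y,z]
def pos(c, a, tipz, rad=0.088):
    return [c[0]-rad*np.cos(a), c[1]-rad*np.sin(a), tipz+r.nose_length]
E
python3 - <<'E'
from h import *
print(np.round(vision.get_calibration("wrist")["position"],3))
gripper_to(0.0,5)
c=[0.533,0.290]
for f in (0,1):
    for a in (-.8,0,.8):
        q=inverse_kinematics(pos(c,a,.16),quat(a,f)); print(f,a,None if q is None else np.round(q,2))
q=[inverse_kinematics(pos(c,0,.30),quat(0,f)) for f in (0,1)]
r.move_to([.5,.1,.3],telemetry.current_tool_rot())
f=int(abs(q[1][5])<abs(q[0][5])) ; print("flip",f)
r.move_to([c[0]-.1,c[1],.33],quat(0,f))
im=vision.snapshot("wrist"); cv2.imwrite("pics/w1.png",im[:,:,::-1])
for n in ("scraps_bin","ring_top","ring_front"):
    print(n,[(np.round(d["at"],4),round(d["score"],2)) for d in models.mark_of(n,"wrist")[:2]])
print([(np.round(d["at"],4),round(d["score"],2)) for d in models.boxes_of("release_key","wrist")[:2]])
g=cv2.cvtColor(im,cv2.COLOR_RGB2GRAY); g=np.clip((g.astype(float)/90)**.6*255,0,255).astype('u1'); cv2.imwrite("pics/w1g.png",g)
print(telemetry.current_t(),telemetry.current_opening(),np.round(vision.get_calibration("wrist")["position"],3))
E
```

```text
[0.575 0.073 0.385]
0 -0.8 None
0 0 [ 0.45  0.24  1.67 -0.    1.23  2.02]
0 0.8 [ 0.32  0.23  1.69 -0.    1.22  1.09]
1 -0.8 [ 0.52  0.33  1.55 -0.    1.27 -0.25]
1 0 [ 0.45  0.24  1.67 -0.    1.23 -1.12]
1 0.8 [ 0.32  0.23  1.69 -0.    1.22 -2.06]
flip 1
scraps_bin [(array([ 0.5275,  0.2885, -0.002 ]), 0.83)]
ring_top []
ring_front [(array([0.4433, 0.2823, 0.1447]), 0.85)]
[(array([0.4431, 0.269 , 0.1399]), 0.74)]
3.2667 0.0010461878200974024 [0.36  0.289 0.484]
```

View pics/w1g.png

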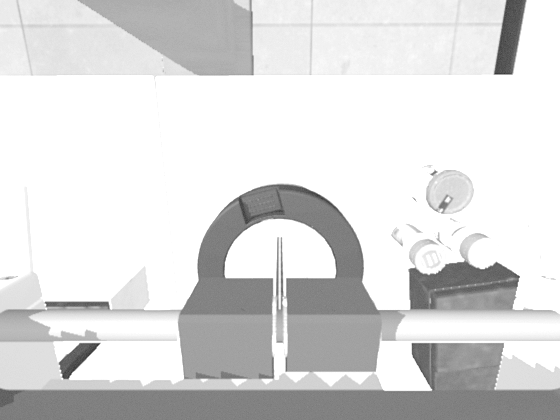

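The wrist view shows the notch at about pixel (262, 204), just left of the ring's front. The ring spans columns 197 to 363 and its top is at row 184. I'll turn this into positions.

```bash
cat >> h.py <<'E'
def ray(cal,u,v,z):
    w=cal["orientation"]; M=R.from_quat([w[1],w[2],w[3],w[0]])
    d=M.apply([(u-cal["cx"])/cal["fx"],(v-cal["cy"])/cal["fy"],1.0]); p=np.array(cal["position"])
    return p+d*(z-p[2])/d[2]
E
python3 - <<'E'
from h import *
from scipy.optimize import least_squares
cal=vision.get_calibration("wrist"); g=cv2.imread("pics/w1.png",0)
# outer edge of ring: along rays from its centre in upper half, last dark pixel
P=[]
for t in np.linspace(np.pi*1.08,np.pi*1.92,40):
    s=np.arange(60,110); u=(280+s*np.cos(t)); v=(268+s*np.sin(t))
    val=g[v.round().astype(int),u.round().astype(int)].astype(int)
    k=np.argmax(np.diff(val)>25); P.append(ray(cal,u[k],v[k],.145)[:2])
P=np.array(P)
f=least_squares(lambda c:np.hypot(*(P-c).T)-.104,[.533,.29],loss='soft_l1',f_scale=.002)
print("centre",f.x, np.round(np.abs(f.fun).mean(),4))
for u,v in [(262,204),(241,195),(279,187),(285,213),(246,221)]:
    p=ray(cal,u,v,.143); d=f.x-p[:2]; print(u,v,np.round(p,4),"rad",np.hypot(*d).round(4),"a",np.arctan2(d[1],d[0]).round(3))
E
```

```text
centre [0.52769059 0.2895869 ] 0.0019
262 204 [0.445  0.2682 0.143 ] rad 0.0854 a 0.254
241 195 [0.4341 0.2437 0.143 ] rad 0.1043 a 0.456
279 187 [0.4246 0.2883 0.143 ] rad 0.1031 a 0.012
285 213 [0.4561 0.2954 0.143 ] rad 0.0718 a -0.082
246 221 [0.4661 0.2486 0.143 ] rad 0.074 a 0.587
```

```bash
cat >> h.py <<'E'
C=[0.530,0.289]; A=0.245
def st(tag): print(tag,"t",round(telemetry.current_t(),2),"tip",np.round(np.array(telemetry.current_ee_pos())-[0,0,r.nose_length],4),"F",np.round(telemetry.current_wrist_force(),2))
E
python3 - <<'E'
from h import *
a0=A-.42
r.move_to(pos(C,a0,.20),quat(a0,1))
r.move_l(pos(C,a0,.160),vel=.08); r.hold(.2); st("above")
hit=r.move_l(pos(C,a0,.144),vel=.012,guard=1.0); st(f"touch {hit}")
r.hold(.3); st("rest")
z=telemetry.current_ee_pos()[2]-r.nose_length
if hit and abs(z-.15)<.005:
    for a in np.linspace(a0,A,8)[1:]:
        g=r.move_l(pos(C,a,z),rot=quat(a,1),vel=.03,guard=6); st(f"slide {a:.2f} {g}")
        if g: break
E
```

```text
above t 4.62 tip [0.4437 0.3045 0.1606] F [0.74 0.29 0.6 ]
touch True t 5.47 tip [0.4433 0.3043 0.1503] F [-0.61 -0.29  4.16]
rest t 5.77 tip [0.4433 0.3043 0.1502] F [-0.37 -0.1   5.39]
slide -0.11 False t 6.08 tip [0.4426 0.2989 0.1502] F [ 0.05 -0.16  3.08]
slide -0.05 False t 6.41 tip [0.4423 0.294  0.1503] F [-0.31  0.31  2.31]
slide 0.01 False t 6.73 tip [0.442  0.2885 0.1501] F [1.24 0.69 1.72]
slide 0.07 False t 7.06 tip [0.4418 0.2831 0.1498] F [ 0.3  -0.82 -1.25]
slide 0.12 False t 7.38 tip [0.4426 0.2781 0.1501] F [0.43 0.03 0.32]
slide 0.18 False t 7.71 tip [0.4435 0.273  0.1502] F [-0.35  0.09 -0.08]
slide 0.24 False t 8.03 tip [0.4446 0.2678 0.1502] F [-0.42  0.35 -0.06]
```

The finger came off the ring's top at about a = 0.05, so the notch is centred near 0.2, which agrees with the camera. Next I'll press the key.

Run:
```python
from h import *
a=.215
r.move_l(pos(C,a,.151),rot=quat(a,1),vel=.03); st("over")
g=r.move_l(pos(C,a,.1440),vel=.02,guard=8); st(f"in {g}")
if not g:
    g=r.move_l(pos(C,a,.1368),vel=.015,guard=12); st(f"press {g}")
    r.hold(.2); st("held")
r.move_l(pos(C,a,.175),vel=.08); st("up")
r.move_l(pos(C,a,.20,rad=.24),vel=.15); st("away")
r.hold(3.5)
im=vision.snapshot("scene"); cv2.imwrite("pics/s2.png",cv2.resize(im[100:300,150:400,::-1],None,fx=3,fy=3))
for n in ("scraps_bin","ring_front"):
    print(n,[(np.round(d["at"],4),round(d["score"],2)) for d in models.mark_of(n,"scene")[:2]])
st("end")
```

```text
over t 8.28 tip [0.444  0.2705 0.151 ] F [ 0.11  0.27 -0.14]
in False t 8.78 tip [0.444  0.2702 0.1438] F [ 0.03  0.71 -0.52]
press False t 9.42 tip [0.4443 0.2703 0.1372] F [-0.87 -0.87  5.63]
held t 9.62 tip [0.4443 0.2703 0.1373] F [-0.48  0.04  4.93]
up t 10.24 tip [0.4437 0.2701 0.1746] F [-0.38 -0.53 -0.2 ]
away t 11.42 tip [0.2963 0.238  0.2   ] F [ 0.14 -0.24  0.42]
scraps_bin [(array([0.5367, 0.2906, 0.0032]), 0.83)]
ring_front [(array([0.4454, 0.2809, 0.1513]), 0.92)]
end t 15.07 tip [0.2955 0.2378 0.2   ] F [-0.57 -0.49 -0.14]
```

View pics/s2.png

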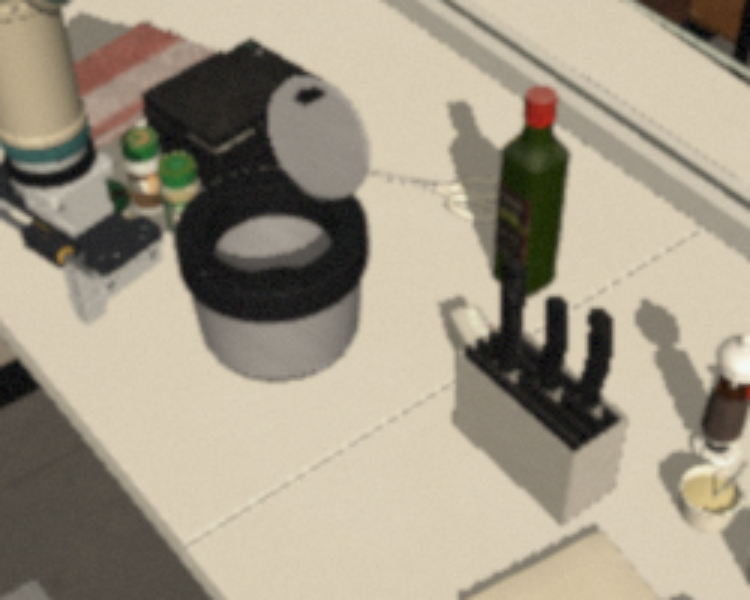

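The picture shows the flap standing open (around pixel 320, 135), the bin in place and the hand well clear. I'll wait a moment for everything to settle, then hand in.

```bash
python3 -c "
from h import *
r.hold(1.5); print(r.sign_off())"
```

```text
the job is handed in; nothing more can be done
None
```

The bin's flap stands open, the bin showed no measurable shift, the hand is clear of it, and the job is handed in; the key springing back up was not checked directly.

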